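Fetch the rear padlock from the crowded hook

TASK

Two padlocks hang one behind the other on one of the two hook stands, and the long-bodied one for the parapet door is the rear one. First move the squat padlock in front of it over to the empty hook and leave it hanging there, with the long one still hanging in its place; then take the long padlock off its hook and stand it upright in the shallow bamboo tray.

Things in the scene. Friction and masses are not known exactly. Their poses are not given: they have to be found in the camera images.
- squat_lock_center (a point): Centre (half-way up) of the squat front padlock: brass body 56 (y) x 26 (x) x 38 mm high under a rigid closed shackle of 10 mm bar, 50 wide (y), opening 30 wide x 40 high. From centre: body top -6, underside of top bar (rests on hook) +34, top +44 mm. Hook bar runs through along x; its 8 mm lip is 35 mm off towards -x. Pinch the legs across y from above. 0.35 kg. A twin on the table is not meant.
- long_lock_center (a point): Centre (half-way up) of the long rear padlock: same body width, thickness, shackle and axes, but body 62 mm high, 0.45 kg. From centre: underside -56, body top +6, underside of shackle top bar +46, top +56 mm. Hangs on the same hook (bar 12 wide, 5 thick, lip 8 high) 50 mm behind the squat one, 85 mm from the lip, which is towards its -x: lift some 20 mm to pass the lip.
- spare_hook (a point): Middle of the upper face of the empty hook's bar, 170 mm above the table, on a fixed steel stand like the crowded one. The bar is a level flat strip along x, 12 mm wide (y), 5 mm thick. Its free end, 72 mm off towards -x (roughly towards the robot), turns up in a lip 8 mm high; the post, 65 mm off towards +x, rises no higher than the bar. z is up.
- tray_in (a point): Centre of the inner floor of a fixed shallow square bamboo tray, 140 x 140 mm outside, 128 x 128 mm inside, rim 20 mm and inner floor 6 mm above the table. z up, x and y along its sides.
Not all that is in view belongs to the job. Leave any blue look-alike of the part that bears long_lock_center alone.

How it is judged (in metres and radians):
On the way:
1. the squat padlock hangs released on the empty hook, the long one still hanging in its place (x of squat_lock_center in the frame of spare_hook between -0.066 and 0.056 m and y of squat_lock_center in the frame of spare_hook between -0.013 and 0.013 m and z of squat_lock_center in the frame of spare_hook between -0.042 and -0.026 m and angle between squat_lock_center's own z axis and vertical below 0.26 rad and contact force between squat_lock and the fingers below 0.05 N and distance of long_lock_center from where it was at the start of the episode below 0.05 m), for 0.3 s.
At the end, for the whole second after the job is handed in: The squat padlock hangs by its shackle on the formerly empty hook (within 13 mm sideways, 8 mm in height, 15 degrees of upright); the long one stands on the tray floor, upright within 10 degrees, its centre within 55 mm of the tray centre along each side, 8 mm in height; both at rest (x of squat_lock_center in the frame of spare_hook between -0.066 and 0.056 m and y of squat_lock_center in the frame of spare_hook between -0.013 and 0.013 m and z of squat_lock_center in the frame of spare_hook between -0.042 and -0.026 m and angle between squat_lock_center's own z axis and vertical below 0.26 rad and x of long_lock_center in the frame of tray_in between -0.055 and 0.055 m and y of long_lock_center in the frame of tray_in between -0.055 and 0.055 m and z of long_lock_center in the frame of tray_in between 0.048 and 0.064 m and angle between long_lock_center's own z axis and vertical below 0.17 rad and linear speed of each of squat_lock, long_lock below 0.03 m/s and angular speed of each of squat_lock, long_lock below 0.4 rad/s); the robot touches nothing.
It also fails if it takes over 69 s, if anything falls off the work surface, if the arm or the gripper's body presses on something with over 40 N, if the wrist force passes 120 N, or if a joint passes its speed limit or range.

ROBOT

A 7-joint arm with a two-finger parallel gripper is mounted at the origin on the work surface. World frame = base frame: x ahead of the robot, y to its left, z up, the work surface at z = 0. Lengths are in mm, angles in rad, forces in N, time in s.
With the tool pointing down it reaches from about 425 to 825 mm from the base axis. Payload 3.6 kg.
Tool frame: the origin (TCP) lies on the centre line of the jaws, within the pads' length; the fingertips stand 22 mm ahead of it and the grasp point (between the pads) lies 3 mm ahead of it; z points along the fingers, y is the direction in which the jaws open and shut (so a half turn about z gives the same grasp; the last joint's range is limited). The gripper opens to 85 mm and grips with 20 to 120 N. Pads are 22 mm wide; open, the fingers measure 114 mm over their backs; the gripper's body (76 mm by 85 mm) begins 54 mm behind the grasp point. The pads swing forward as they close: fully open they stand 13 mm farther back than shut.
Start: joints at [1.099, 0.615, -0.013, 1.423, 0.008, 1.103, -0.04], TCP at [280.273, -586.439, 253.297] pointing down, gripper open.
Joint ranges: [-3.12, 3.12], [-0.3, 2.06], [-1.34, 1.32], [0.26, 2.42], [-1.36, 4.5], [0.01, 1.98], [-2.84, 2.84]. Speed limits (rad/s): [2.79, 2.79, 3.14, 3.14, 3.14, 3.14, 3.14].

INTERFACE

Orientations are given as a unit quaternion [x, y, z, w].
In Python, from bench import * gives the robot as it stands.
- The arm moves only by the tool play_rows, never from a script. Its argument "moves" is a list of rows, each a list of 5 numbers: the opening, from 0 (shut) to 1 (fully open), then the shift along the tool's x, y, z as a fraction of full scale, then the turn about the tool's z as a fraction of full scale. In form: [[hand, x, y, z, yaw], ...]. A call has 1 to 5 rows; each row is the pose to reach, as a shift and turn from the pose measured when the call began, along the tool's axes at that moment; what a row does not reach only later rows make up. Full scale, the value 1, is 0.1 m for a shift and 45 degrees for a turn. A row lasts 1/12 s, in which the tool goes at most 41.7 mm and 7.16 degrees, less where a joint would pass 70% of its speed; a pose out of reach is approached as far as the arm can. A call with a number of a shift or a turn outside -1 to 1 is refused whole. A call with a gripper value outside its range is refused whole. The fingers move at their own pace and stop on an object; "newtons" is the grip in N (left out, the last holds). Time passes only in rows, so rows that repeat a pose let the fingers close. It gives the time, the measured TCP pose, the force and the opening at its end, in the units of the state.
- get_state(): the state, without advancing time (a new reading comes with each control period).
- camera(name): name is "side" or "top" or "wrist"; returns the picture (384x512x3 uint8, blue, green, red); there is no depth.
- camera_model(name): a dict with "fx", "fy", "cx", "cy" (pixels), "world_to_cam" (4x4, takes a point from world to camera coordinates). Camera axes: x right, y up, looking along -z (the intrinsics and any distortion apply to the point x, -y, -z); pixel columns grow to the right and rows downward; lengths in mm; the calibration is good to about 2 mm. A picture is of the moment at which its call begins: read the wrist's pose just before it. camera_model takes no time and is no camera call; for the wrist camera it gives the pose at the moment of the call.
- hand_in(): hands the job in, once; it reports no verdict.
The state is a dict: "t": time; "joints": joint angles; "joint_vel": joint speeds; "effort": joint torques, N m; "ee_pos": TCP position; "eef_rot": TCP orientation; "ft_force": force on the tool from outside, world axes, zero at the start; "torque": the same for the moment, N m; "width": opening from 0.0 (shut) to 1.0 (fully open).
Only numpy, scipy, OpenCV 4.12 (cv2) and the standard library are available. Lean on these libraries where they do the work, as an engineer would, in place of code of your own. Each camera call takes 0.05 s, during which the arm holds its last target.

## Working session

There is one attempt and no reset: what is moved stays moved. The work goes in short steps, Python scripts to look and compute and a tool call to move; the robot and the scene stay as the last step left them, time stands still between calls to the robot, and variables do not carry over. Pictures are saved under pics/ and viewed, and the job is handed in when it is done.

Besides the shell and the picture viewer there is one more tool, called after "Emit:" in YAML: its name, and indented under it one key for each argument. play_rows: Moves the arm, as the interface text tells. Its arguments: {"type":"object","properties":{"moves":{"type":"array"},"newtons":{"type":"number"}},"required":["moves"]}

```bash
ls; mkdir -p pics
python3 - <<'E'
from bench import *
import cv2,numpy as np
s=get_state();print({k:np.round(v,3) for k,v in s.items()})
for n in ["side","top","wrist"]:
    cv2.imwrite(f"pics/{n}0.png",camera(n)); m=camera_model(n)
    print(n,{k:np.round(v,3).tolist() for k,v in m.items()})
E
```

```text
pics
{'t': np.float64(0.0), 'joints': array([ 1.098,  0.616, -0.013,  1.425,  0.008,  1.103, -0.04 ]), 'joint_vel': array([-0.002,  0.001,  0.001, -0.001, -0.   , -0.001, -0.001]), 'effort': array([ 0.0000e+00, -4.6921e+01,  2.5900e-01, -1.7103e+01,  1.0000e-02,
        1.0000e-02, -0.0000e+00]), 'ee_pos': array([ 279.975, -585.803,  252.122]), 'eef_rot': array([ 0.975,  0.221, -0.   , -0.001]), 'ft_force': array([-0.399, -0.559, -0.031]), 'torque': array([ 0.057, -0.049,  0.004]), 'width': np.float64(1.0)}
side {'fx': 421.106, 'fy': 421.106, 'cx': 257.352, 'cy': 187.052, 'world_to_cam': [[0.957, -0.291, -0.009, -565.105], [0.213, 0.68, 0.701, -253.465], [-0.198, -0.673, 0.713, -1025.192], [0.0, 0.0, 0.0, 1.0]]}
top {'fx': 353.869, 'fy': 353.869, 'cx': 255.564, 'cy': 190.367, 'world_to_cam': [[0.027, -1.0, 0.0, 22.656], [0.975, 0.026, 0.222, -611.348], [-0.222, -0.006, 0.975, -672.779], [0.0, 0.0, 0.0, 1.0]]}
wrist {'fx': 318.258, 'fy': 318.258, 'cx': 260.865, 'cy': 195.71, 'world_to_cam': [[0.431, -0.903, -0.002, -649.794], [0.869, 0.415, -0.268, 33.323], [0.243, 0.113, 0.963, -378.775], [0.0, 0.0, 0.0, 1.0]]}
```

View pics/side0.png

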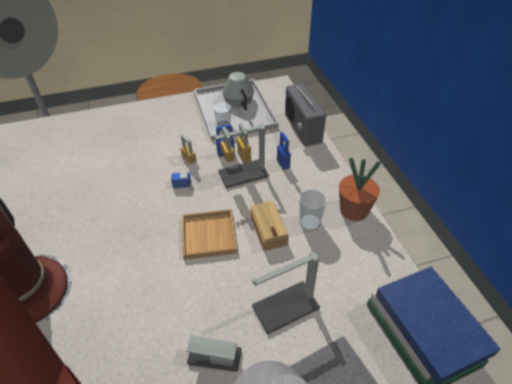

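View pics/top0.png

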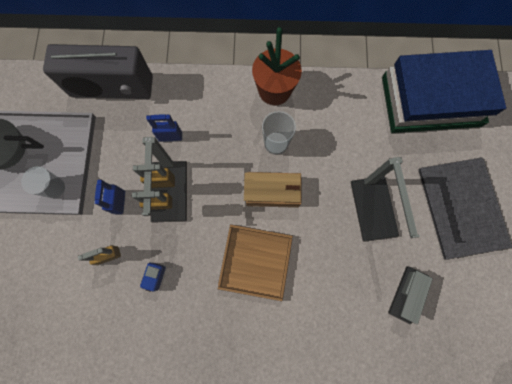

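View pics/wrist0.png

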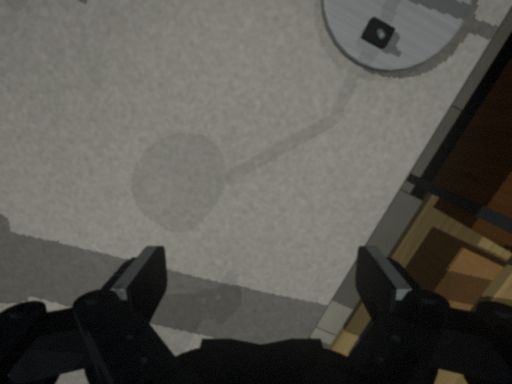

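```bash
cat > h.py <<'E'
from bench import *
import cv2,numpy as np
def ray(n,u,v,m=None):
    m=m or camera_model(n);W=np.array(m["world_to_cam"]);R=W[:3,:3];c=-R.T@W[:3,3]
    d=R.T@np.array([(u-m["cx"])/m["fx"],-(v-m["cy"])/m["fy"],-1.]);return c,d/np.linalg.norm(d)
def plane(n,u,v,z,m=None):
    c,d=ray(n,u,v,m);return c+d*(z-c[2])/d[2]
def two(a,ua,b,ub,ma=None,mb=None):
    c1,d1=ray(a,*ua,ma);c2,d2=ray(b,*ub,mb)
    t=np.linalg.lstsq(np.c_[d1,-d2],c2-c1,rcond=None)[0]
    p,q=c1+t[0]*d1,c2+t[1]*d2;return (p+q)/2,np.linalg.norm(p-q)
def proj(n,P,m=None):
    m=m or camera_model(n);W=np.array(m["world_to_cam"]);p=W[:3,:3]@np.array(P)+W[:3,3]
    return m["cx"]+m["fx"]*p[0]/-p[2],m["cy"]-m["fy"]*p[1]/-p[2]
def crop(src,dst,x0,y0,x1,y1,k):
    i=cv2.imread(src) if isinstance(src,str) else src
    i=cv2.resize(i[y0:y1,x0:x1],None,fx=k,fy=k,interpolation=cv2.INTER_CUBIC)
    cv2.imwrite(dst,i)
E
python3 - <<'E'
from h import *
crop("pics/top0.png","pics/c1.png",90,100,200,220,5)
crop("pics/top0.png","pics/c2.png",340,140,450,260,5)
crop("pics/side0.png","pics/c3.png",170,110,300,200,6)
crop("pics/side0.png","pics/c4.png",240,245,340,340,6)
E
```

```text
(no output)
```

View pics/c1.png

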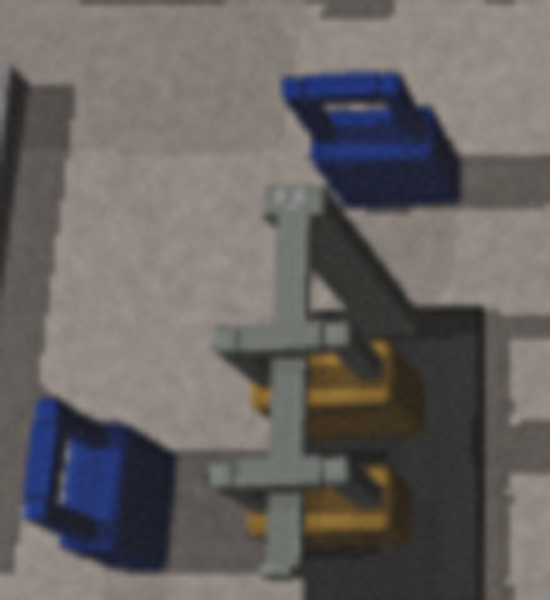

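View pics/c2.png

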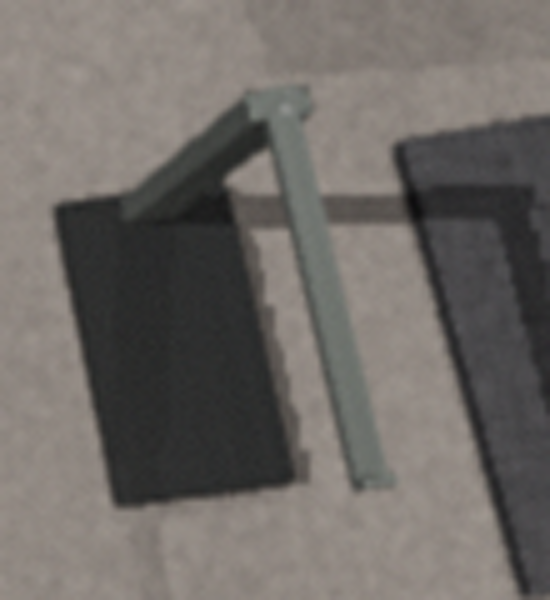

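View pics/c3.png

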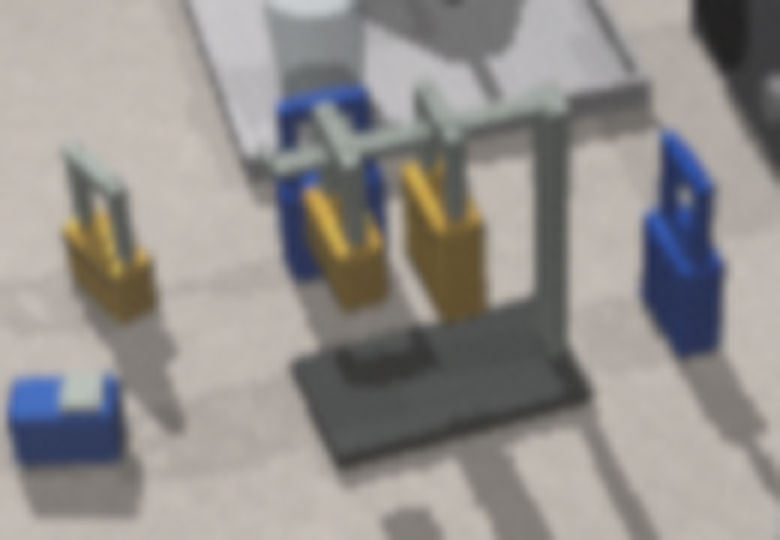

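View pics/c4.png

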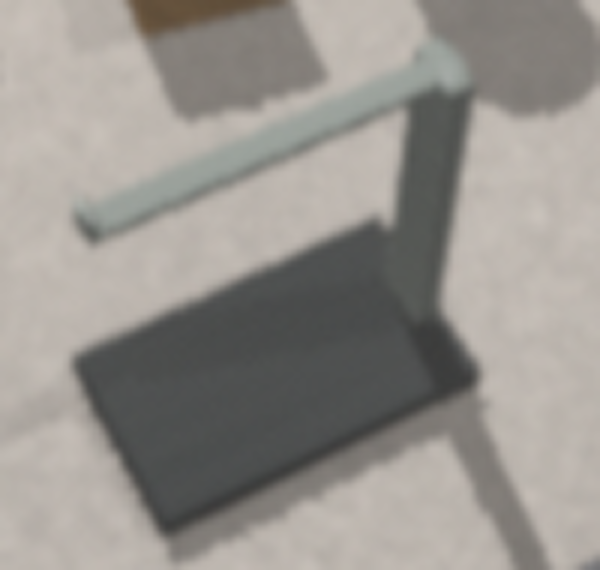

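Run:
```python
from h import *
r=lambda x:np.round(x,1)
for n,t,s in [("crowd lip",(146.6,214),(214,136.5)),("crowd post",(148.8,140),(262.2,127)),("squat top",(146,193.8),(226.2,132.5)),("long top",(146.6,167),(243.7,128.7)),
 ("spare lip",(414.4,236),(255,281)),("spare post",(396,161),(313.3,256))]:
    p,e=two("top",t,"side",s);print(n,r(p),r(e), "planes z170",r(plane("top",*t,170)),r(plane("side",*s,170)))
# tray mask
i=cv2.imread("pics/top0.png");h=cv2.cvtColor(i,cv2.COLOR_BGR2HSV)
m=cv2.inRange(h,(8,90,70),(25,255,255));m[:, :210]=0;m[:,310:]=0;m[:218]=0;m[310:]=0
c=max(cv2.findContours(m,0,2)[0],key=cv2.contourArea);b=cv2.minAreaRect(c);print(b)
for q in cv2.boxPoints(b): print(r(q),r(plane("top",*q,20)))
print("tray", r(plane("top",*b[0],20)))
```

```text
crowd lip [537.8 229.3 174.4] 1.5 planes z170 [539.2 230.7 170. ] [538.  234.7 170. ]
crowd post [680.2 241.5 165.1] 0.1 planes z170 [678.3 239.9 170. ] [678.3 235.4 170. ]
squat top [573.6 232.9 177.2] 1.5 planes z170 [575.8 235.3 170. ] [574.6 241.9 170. ]
long top [624.4 237.3 175.1] 0.0 planes z170 [625.9 239.  170. ] [626.  243.7 170. ]
spare lip [ 513.4 -241.3  171.1] 1.0 planes z170 [ 513.  -241.7  170. ] [ 514.1 -240.7  170. ]
spare post [ 649.5 -218.3  168.9] 1.1 planes z170 [ 649.7 -217.9  170. ] [ 648.5 -219.1  170. ]
((255.507568359375, 262.12640380859375), (65.66815185546875, 66.03672790527344), 10.619654655456543)
[217.2 288.5] [407.7 114.5  20. ]
[229.3 223.6] [545.4  94.8  20. ]
[293.9 235.7] [522.8 -46.5  20. ]
[281.7 300.6] [387.  -21.5  20. ]
tray [464.3  35.3  20. ]
```

```bash
cat >> h.py <<'E'
from scipy.spatial.transform import Rotation as Ro
def goal(x,y,z,yaw=None):
    s=get_state();R=Ro.from_quat(s["eef_rot"]).as_matrix()
    d=R.T@(np.array([x,y,z])-s["ee_pos"])/100
    a=np.degrees(np.arctan2(R[1,0],R[0,0]))
    t=0 if yaw is None else -(yaw-a)/45
    print("t%.2f"%s["t"],"pos",np.round(s["ee_pos"],1),"yaw%.2f"%a,"tilt%.2f"%np.degrees(np.arccos(-R[2,2])),"move",np.round(d,3),"n",np.round(d/max(1,abs(d).max()),3),"turn",round(t,3),"w",round(float(s["width"]),3),"F",np.round(s["ft_force"],1),"j7 %.2f"%s["joints"][6])
E
python3 -c "
from h import *
goal(575,234,252,3.7)"
```

```text
t0.15 pos [ 280.  -586.   252.4] yaw25.54 tilt0.11 move [ 6.197 -6.127  0.016] n [ 1.    -0.989  0.003] turn 0.485 w 0.995 F [-0.1 -1.  -0.1] j7 -0.04
```

Emit:
play_rows:
  moves:
    - [1,1,-0.98,0,0.487]
    - [1,1,-0.98,0,0.487]
    - [1,1,-0.98,0,0.487]
    - [1,1,-0.98,0,0.487]
  newtons: 60

```text
t: 0.48
ee_pos: [331.5, -447.5, 252.1]
eef_rot: [0.999, 0.033, 0.0, -0.004]
ft_force: [0.2, 0.9, -0.8]
width: 0.996
```

```bash
python3 -c "
from h import *
goal(575,234,252,3.7)"
```

```text
t0.48 pos [ 331.5 -447.5  252.1] yaw3.81 tilt0.47 move [ 2.883 -6.638  0.057] n [ 0.434 -1.     0.009] turn 0.002 w 0.996 F [ 0.2  0.9 -0.8] j7 -0.56
```

Emit:
play_rows:
  moves:
    - [1,0.434,-1,0,0]
    - [1,0.434,-1,0,0]
    - [1,0.434,-1,0,0]

```text
t: 0.73
ee_pos: [369.0, -341.7, 252.7]
eef_rot: [0.999, 0.034, 0.0, -0.005]
ft_force: [0.3, 0.9, -0.5]
width: 0.996
```

Emit:
play_rows:
  moves:
    - [1,0.434,-1,0,0]
    - [1,0.434,-1,0,0]
    - [1,0.434,-1,0,0]

```text
t: 0.98
ee_pos: [406.4, -234.6, 253.7]
eef_rot: [0.999, 0.036, 0.001, -0.006]
ft_force: [0.2, 0.2, -0.2]
width: 0.997
```

Emit:
play_rows:
  moves:
    - [1,0.434,-1,0,0]
    - [1,0.434,-1,0,0]
    - [1,0.434,-1,0,0]

```text
t: 1.23
ee_pos: [443.2, -127.8, 255.0]
eef_rot: [0.999, 0.038, 0.001, -0.007]
ft_force: [0.7, 0.5, 0.6]
width: 0.995
```

Emit:
play_rows:
  moves:
    - [1,0.434,-1,0,0]
    - [1,0.434,-1,0,0]
    - [1,0.434,-1,0,0]

```text
t: 1.48
ee_pos: [479.6, -20.6, 256.5]
eef_rot: [0.999, 0.04, 0.001, -0.008]
ft_force: [-0.1, 0.2, 0.1]
width: 1.002
```

Emit:
play_rows:
  moves:
    - [1,0.434,-1,0,0]
    - [1,0.434,-1,0,0]
    - [1,0.434,-1,0,0]

```text
t: 1.73
ee_pos: [515.3, 86.9, 258.2]
eef_rot: [0.999, 0.042, 0.001, -0.009]
ft_force: [0.8, 0.1, -0.8]
width: 1.001
```

```bash
python3 -c "
from h import *
goal(575,234,252,3.7)"
```

```text
t1.73 pos [515.3  86.9 258.2] yaw4.76 tilt1.02 move [ 0.717 -1.415  0.089] n [ 0.506 -1.     0.063] turn 0.024 w 1.001 F [ 0.8  0.1 -0.8] j7 -1.71
```

Emit:
play_rows:
  moves:
    - [1,0.25,-0.7,0,0.02]
    - [1,0.5,-1,0,0.024]
    - [1,0.5,-1,0,0.024]
    - [1,0.5,-1,0,0.024]
    - [1,0.5,-1,0,0.024]

```text
t: 2.15
ee_pos: [556.5, 193.3, 259.2]
eef_rot: [0.999, 0.034, 0.001, -0.009]
ft_force: [-0.8, -0.6, 0.4]
width: 1.004
```

```bash
python3 -c "
from h import *
goal(575,234,252,3.7)
cv2.imwrite('pics/w1.png',camera('wrist'))"
```

```text
t2.15 pos [556.5 193.3 259.2] yaw3.95 tilt1.04 move [ 0.213 -0.392  0.08 ] n [ 0.213 -0.392  0.08 ] turn 0.006 w 1.004 F [-0.8 -0.6  0.4] j7 -1.89
```

View pics/w1.png

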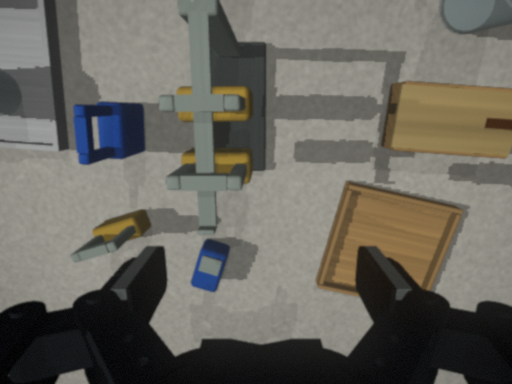

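Run:
```python
from h import *
m=camera_model("wrist")
for n,u,v,z in [("sqL",168,182,180),("sqR",243,182,180),("lgL",161,102,180),("lgR",242,102,180),("lip",207,224,178),("barfar",199,8,170),("tray1",348,183,20),("tray2",464,208,20),("tray3",318,286,20)]:
    print(n,np.round(plane("wrist",u,v,z,m),1))
crop("pics/w1.png","pics/w1c.png",140,0,280,240,4) if 0 else crop("pics/w1.png","pics/w1c.png",140,70,280,240,3)
```

```text
sqL [575.3 252.8 180. ]
sqR [578.6 204.5 180. ]
lgL [624.7 256.4 180. ]
lgR [627.9 207.5 180. ]
lip [547.4 227.4 178. ]
barfar [679.4 236.2 170. ]
tray1 [548.  93.  20.]
tray2 [527.5 -45.9  20. ]
tray3 [412.5 112.4  20. ]
```

View pics/w1c.png

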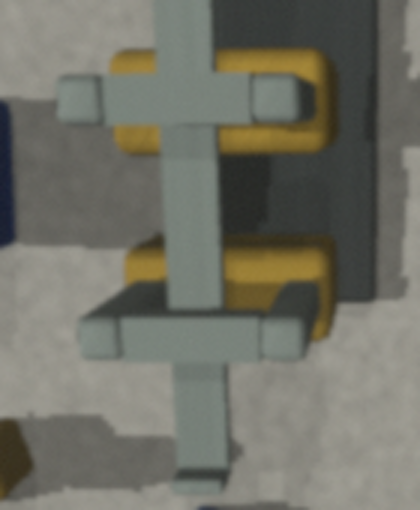

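Run:
```python
from h import *
m=camera_model("wrist")
for n,w,t,s in [("sq",(204.1,182.5),(146,193.8),(226.2,132.5)),("lg",(199.8,103),(146.6,167),(243.7,128.7)),("lip",(207,228),(146.6,214),(214,136.5))]:
    print(n,np.round(plane("wrist",*w,180,m),1),np.round(plane("top",*t,180),1),np.round(plane("side",*s,180),1),np.round(two("wrist",w,"top",t,m)[0],1),np.round(two("wrist",w,"side",s,m)[0],1))
```

```text
sq [576.6 229.5 180. ] [573.7 232.1 180. ] [572.1 229.3 180. ] [575.  231.8 175.7] [574.2 230.8 177.6]
lg [625.6 232.9 180. ] [623.  235.7 180. ] [622.8 231.1 180. ] [625.  235.5 175.4] [624.6 233.8 177.6]
lip [545.4 227.  180. ] [537.7 227.6 180. ] [536.  222.3 180. ] [539.9 230.4 167.4] [539.5 229.8 171.9]
```

```bash
python3 -c "
from h import *
goal(575,230.5,225,4.2)"
```

```text
t2.20 pos [556.4 190.7 259.3] yaw3.75 tilt0.94 move [ 0.211 -0.379  0.35 ] n [ 0.211 -0.379  0.35 ] turn -0.01 w 0.997 F [ 0.5 -0.6  0.8] j7 -1.89
```

Emit:
play_rows:
  moves:
    - [1,0.21,-0.38,0.2,-0.01]
    - [1,0.21,-0.38,0.35,-0.01]
    - [1,0.21,-0.38,0.35,-0.01]
    - [1,0.21,-0.38,0.35,-0.01]

```text
t: 2.53
ee_pos: [574.2, 228.2, 224.0]
eef_rot: [0.999, 0.036, -0.001, -0.007]
ft_force: [0.3, 0.3, -0.3]
width: 0.997
```

```bash
python3 -c "
from h import *
goal(575,230.5,166,4.2)
cv2.imwrite('pics/w2.png',camera('wrist'))"
```

```text
t2.53 pos [574.2 228.2 224. ] yaw4.09 tilt0.78 move [ 0.011 -0.015  0.58 ] n [ 0.011 -0.015  0.58 ] turn -0.003 w 0.997 F [ 0.3  0.3 -0.3] j7 -1.94
```

View pics/w2.png

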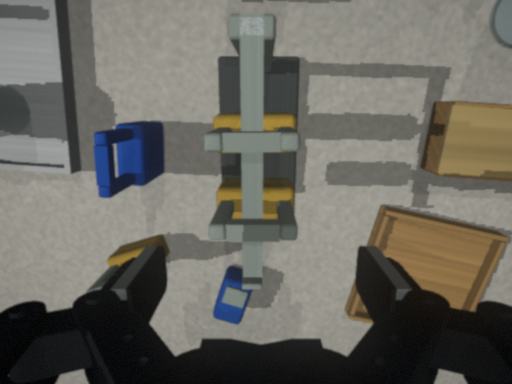

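```bash
python3 -c "
from h import *
m=camera_model('wrist')
print(np.round(plane('wrist',252.5,231,180,m),1),np.round(plane('wrist',251,142,180,m),1))
W=np.array(m['world_to_cam']);print(np.round(W,3),-W[:3,:3].T@W[:3,3]); goal(575,232,166,4.2)"
```

```text
[577.7 232.8 180. ] [626.6 236.6 180. ]
[[ 6.90000e-02 -9.97000e-01 -1.50000e-02  1.90110e+02]
 [ 9.61000e-01  7.10000e-02 -2.67000e-01 -5.43152e+02]
 [ 2.68000e-01  4.00000e-03  9.63000e-01 -5.05949e+02]
 [ 0.00000e+00  0.00000e+00  0.00000e+00  1.00000e+00]] [644.20239677 230.28242339 345.12972603]
t2.58 pos [575.  227.8 225.2] yaw4.02 tilt0.81 move [ 0.002 -0.034  0.592] n [ 0.002 -0.034  0.592] turn -0.004 w 0.998 F [ 0.7 -0.5  0.9] j7 -1.94
```

Emit:
play_rows:
  moves:
    - [1,0.01,-0.04,0.2,0]
    - [1,0.01,-0.04,0.4,0]
    - [1,0.01,-0.04,0.59,0]
    - [1,0.01,-0.04,0.59,0]
    - [1,0.01,-0.04,0.59,0]

```text
t: 3.0
ee_pos: [576.0, 230.7, 167.0]
eef_rot: [0.999, 0.034, 0.0, -0.006]
ft_force: [0.6, -0.4, 0.7]
width: 1.0
```

Emit:
play_rows:
  moves:
    - [0.5,0,0,0,0]
    - [0.5,0,0,0,0]
    - [0.5,0,0,0,0]
    - [0.5,0,0,0,0]
    - [0.5,0,0,0,0]
  newtons: 50

```text
t: 3.42
ee_pos: [577.2, 231.7, 169.3]
eef_rot: [0.999, 0.034, 0.002, -0.007]
ft_force: [-0.5, 0.3, 6.6]
width: 0.577
```

```bash
python3 -c "
from h import *
goal(575,232,166,4.2)
cv2.imwrite('pics/w3.png',camera('wrist'));crop(camera('side'),'pics/s3.png',170,60,300,200,5)"
```

```text
t3.42 pos [577.2 231.7 169.3] yaw3.90 tilt0.90 move [-0.022 -0.004  0.033] n [-0.022 -0.004  0.033] turn -0.007 w 0.577 F [-0.5  0.3  6.6] j7 -1.95
```

View pics/w3.png

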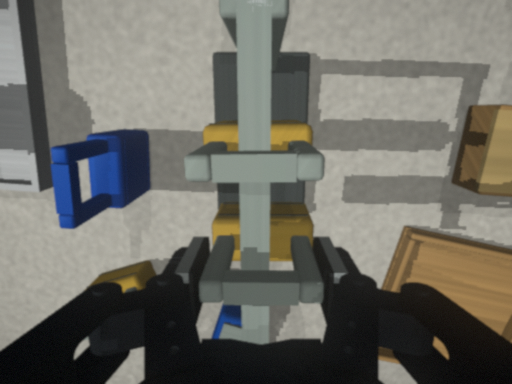

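View pics/s3.png

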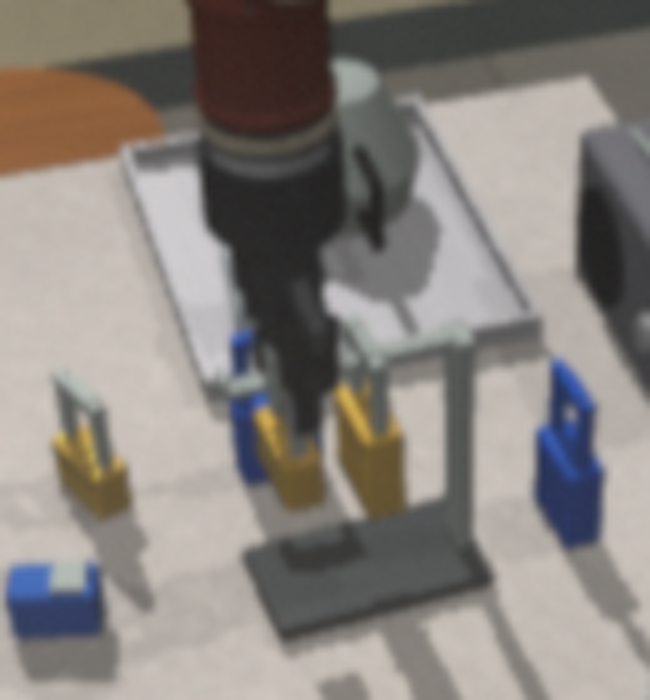

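Emit:
play_rows:
  moves:
    - [0.5,0,0,-0.07,0]
    - [0.5,0,0,-0.14,0]
    - [0.5,0,0,-0.2,0]
    - [0.5,0,0,-0.2,0]
    - [0.5,0,0,-0.2,0]

```text
t: 3.93
ee_pos: [577.1, 231.2, 189.5]
eef_rot: [0.999, 0.034, 0.002, -0.007]
ft_force: [-0.5, -0.4, -3.5]
width: 0.572
```

```bash
python3 -c "
from h import *
goal(515,228,189,4.2)
cv2.imwrite('pics/w4.png',camera('wrist'));crop(camera('side'),'pics/s4.png',170,60,300,200,5)"
```

```text
t3.93 pos [577.1 231.2 189.5] yaw3.89 tilt0.89 move [-0.622 -0.01   0.002] n [-0.622 -0.01   0.002] turn -0.007 w 0.572 F [-0.5 -0.4 -3.5] j7 -1.95
```

View pics/w4.png

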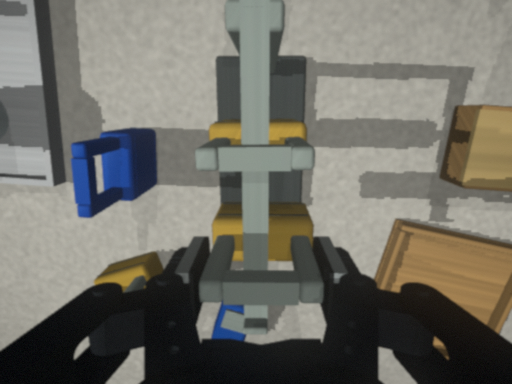

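View pics/s4.png

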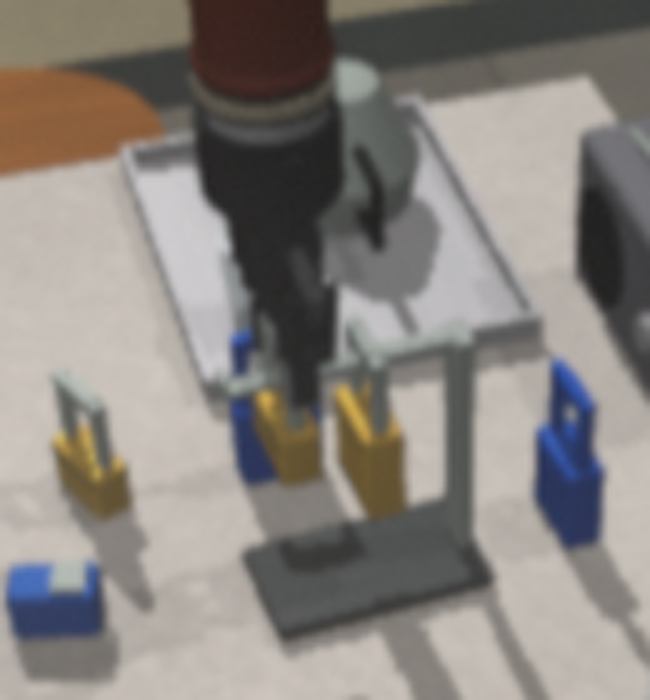

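Emit:
play_rows:
  moves:
    - [0.5,-0.2,0,0,0]
    - [0.5,-0.4,0,0,0]
    - [0.5,-0.6,0,0,0]
    - [0.5,-0.8,0,0,0]
    - [0.5,-0.8,0,0,0]

```text
t: 4.45
ee_pos: [491.5, 225.5, 187.6]
eef_rot: [0.999, 0.035, -0.002, -0.006]
ft_force: [-0.5, 0.3, -3.7]
width: 0.571
```

```bash
python3 -c "
from h import *
goal(470,-246,200,9.7)
crop(camera('side'),'pics/s5.png',170,60,300,200,5)"
```

```text
t4.45 pos [491.5 225.5 187.6] yaw4.06 tilt0.76 move [-0.548  4.686 -0.181] n [-0.117  1.    -0.039] turn -0.125 w 0.571 F [-0.5  0.3 -3.7] j7 -2.00
```

View pics/s5.png

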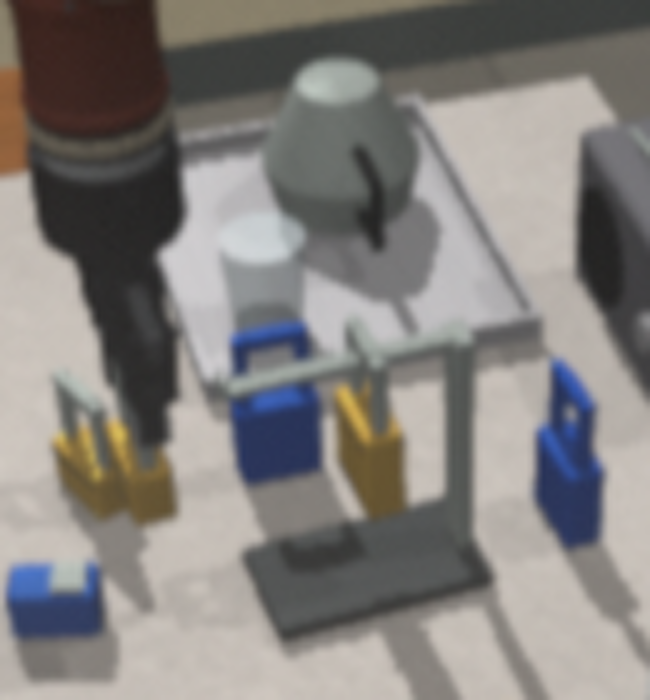

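Emit:
play_rows:
  moves:
    - [0.5,-0.03,0.25,-0.1,0]
    - [0.5,-0.06,0.6,-0.1,0]
    - [0.5,-0.1,1,-0.1,0]
    - [0.5,-0.1,1,-0.1,0]

```text
t: 4.83
ee_pos: [492.3, 113.4, 196.3]
eef_rot: [1.0, 0.028, -0.001, -0.002]
ft_force: [-0.4, -2.1, -4.4]
width: 0.572
```

Emit:
play_rows:
  moves:
    - [0.5,0,0.35,0,-0.03]
    - [0.5,0,0.7,0,-0.06]
    - [0.5,0,1,0,-0.06]
    - [0.5,0,1,0,-0.06]

```text
t: 5.17
ee_pos: [499.0, 3.4, 195.7]
eef_rot: [0.999, 0.044, -0.0, 0.002]
ft_force: [0.4, -1.4, -2.7]
width: 0.577
```

Emit:
play_rows:
  moves:
    - [0.5,0,0.35,0,-0.03]
    - [0.5,0,0.7,0,-0.06]
    - [0.5,0,1,0,-0.06]
    - [0.5,0,1,0,-0.06]

```text
t: 5.5
ee_pos: [508.7, -106.4, 196.1]
eef_rot: [0.998, 0.061, 0.0, 0.006]
ft_force: [-0.4, -0.4, -4.4]
width: 0.575
```

```bash
python3 -c "
from h import *
goal(470,-248,200,9.7)"
```

```text
t5.50 pos [ 508.7 -106.4  196.1] yaw7.02 tilt0.64 move [-0.557  1.358 -0.024] n [-0.41   1.    -0.017] turn -0.06 w 0.575 F [-0.4 -0.4 -4.4] j7 -1.34
```

Emit:
play_rows:
  moves:
    - [0.5,-0.28,0.2,0,-0.03]
    - [0.5,-0.5,0.5,0,-0.06]
    - [0.5,-0.55,0.9,0,-0.06]
    - [0.5,-0.55,1,0,-0.06]
    - [0.5,-0.55,1,0,-0.06]

```text
t: 5.92
ee_pos: [466.4, -218.4, 197.4]
eef_rot: [0.997, 0.08, 0.001, 0.008]
ft_force: [0.5, -0.2, -3.1]
width: 0.574
```

```bash
python3 -c "
from h import *
goal(465.7,-249.6,192,9.7)"
```

```text
t5.92 pos [ 466.4 -218.4  197.4] yaw9.17 tilt0.90 move [-0.056  0.306  0.059] n [-0.056  0.306  0.059] turn -0.012 w 0.574 F [ 0.5 -0.2 -3.1] j7 -1.08
```

Emit:
play_rows:
  moves:
    - [0.5,-0.05,0.15,0.07,-0.01]
    - [0.5,-0.05,0.31,0.07,-0.01]
    - [0.5,-0.05,0.31,0.07,-0.01]
    - [0.5,-0.05,0.31,0.07,-0.01]
    - [0.5,-0.05,0.31,0.07,-0.01]

```text
t: 6.33
ee_pos: [467.1, -248.4, 190.7]
eef_rot: [0.996, 0.084, 0.001, 0.007]
ft_force: [-0.1, 0.2, -3.1]
width: 0.573
```

```bash
python3 -c "
from h import *
goal(465.7,-249.6,190,9.7)
m=camera_model('wrist');cv2.imwrite('pics/w6.png',camera('wrist'))
import pickle;pickle.dump(m,open('m6.pkl','wb'))
crop(camera('side'),'pics/s6.png',210,230,340,340,6)"
```

```text
t6.33 pos [ 467.1 -248.4  190.7] yaw9.69 tilt0.82 move [-0.016  0.009  0.007] n [-0.016  0.009  0.007] turn -0.0 w 0.573 F [-0.1  0.2 -3.1] j7 -1.02
```

View pics/w6.png

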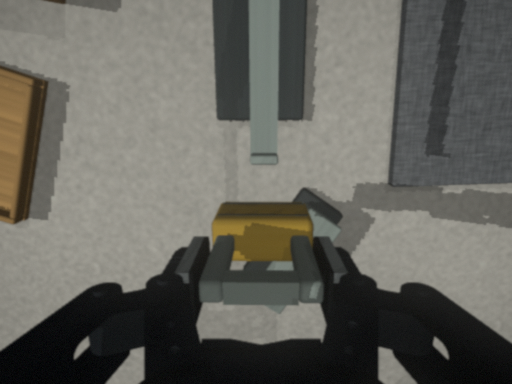

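View pics/s6.png

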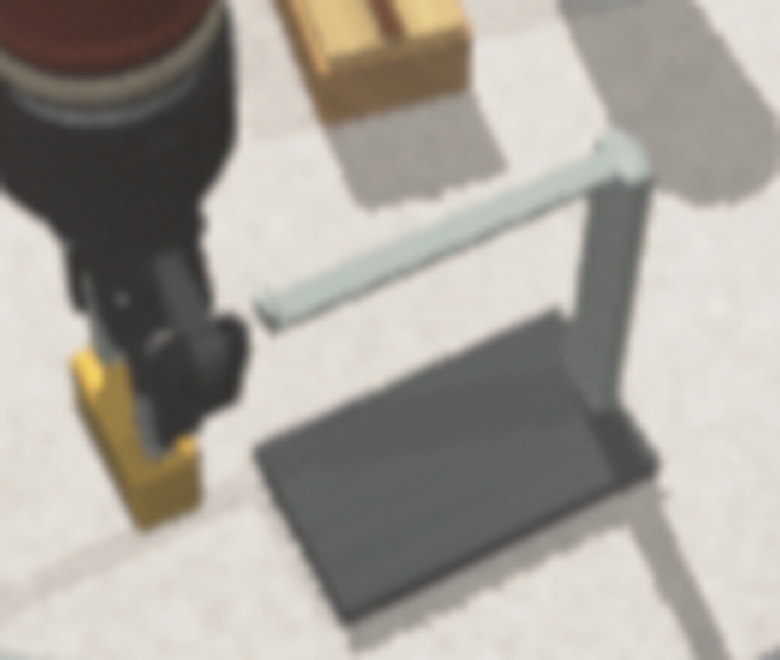

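```bash
python3 -c "
from h import *
import pickle;m=pickle.load(open('m6.pkl','rb'))
a=plane('wrist',264,155,178,m);b=plane('wrist',264.5,20,170,m);print(a,b,np.degrees(np.arctan2(*(b-a)[1::-1])))
print(plane('wrist',262,290,190+10,m))
goal(584,-229.4,190,9.7)"
```

```text
[ 516.71009583 -242.17267813  178.        ] [ 568.66888713 -233.5942145   170.        ] 9.375034862322634
[ 467.19989325 -249.40443039  200.        ]
t6.43 pos [ 467.  -248.2  190.9] yaw9.74 tilt0.83 move [1.185 0.012 0.01 ] n [1.    0.01  0.008] turn 0.001 w 0.572 F [ 0.3  0.1 -3.1] j7 -1.02
```

Emit:
play_rows:
  moves:
    - [0.5,0.15,0.01,0,0]
    - [0.5,0.3,0.01,0,0]
    - [0.5,0.45,0.015,0,0]
    - [0.5,0.6,0.015,0,0]
    - [0.5,0.6,0.015,0,0]

```text
t: 6.85
ee_pos: [530.4, -236.6, 191.2]
eef_rot: [0.996, 0.087, 0.003, 0.007]
ft_force: [0.4, 0.5, -2.4]
width: 0.573
```

```bash
python3 -c "
from h import *
goal(584,-230.5,190,9.5)
cv2.imwrite('pics/w7.png',camera('wrist'))
crop(camera('side'),'pics/s7.png',210,230,340,340,6)"
```

```text
t6.85 pos [ 530.4 -236.6  191.2] yaw10.03 tilt0.87 move [0.539 0.033 0.015] n [0.539 0.033 0.015] turn 0.012 w 0.573 F [ 0.4  0.5 -2.4] j7 -1.07
```

View pics/w7.png

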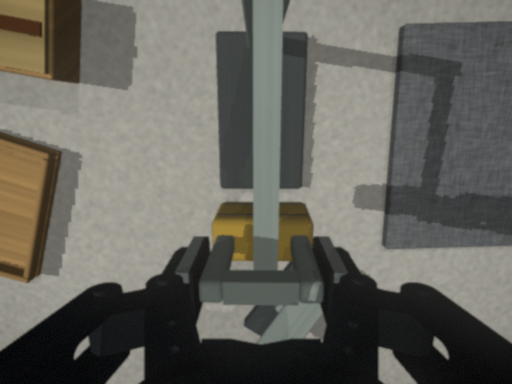

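View pics/s7.png

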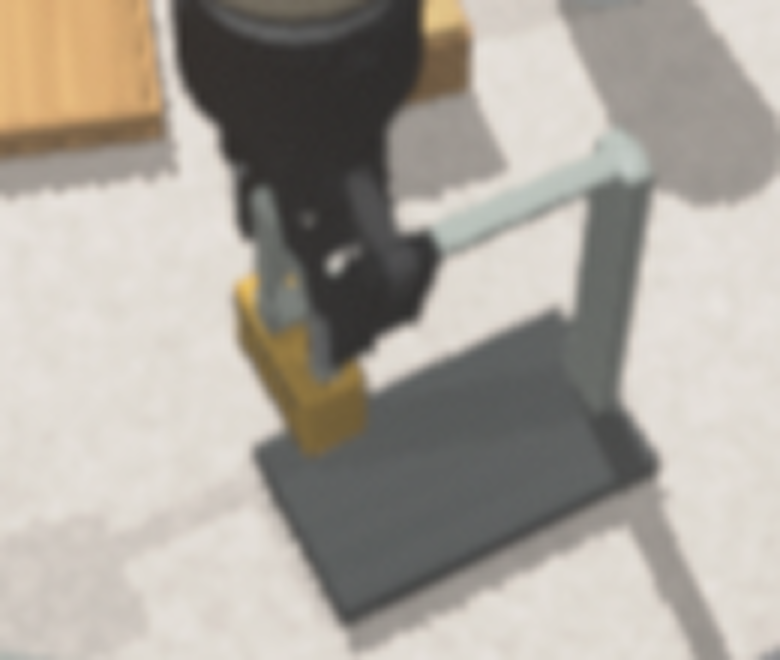

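Emit:
play_rows:
  moves:
    - [0.5,0.15,0.01,0,0.01]
    - [0.5,0.3,0.03,0,0.01]
    - [0.5,0.45,0.04,0,0.01]
    - [0.5,0.54,0.04,0,0.01]
    - [0.5,0.54,0.04,0,0.01]

```text
t: 7.37
ee_pos: [581.4, -231.8, 190.5]
eef_rot: [0.997, 0.083, 0.001, 0.006]
ft_force: [0.5, 1.0, -2.3]
width: 0.577
```

```bash
python3 -c "
from h import *
goal(584,-230.5,170,9.5)
cv2.imwrite('pics/w8.png',camera('wrist'))"
```

```text
t7.37 pos [ 581.4 -231.8  190.5] yaw9.52 tilt0.75 move [ 0.028 -0.011  0.205] n [ 0.028 -0.011  0.205] turn 0.0 w 0.577 F [ 0.5  1.  -2.3] j7 -1.11
```

View pics/w8.png

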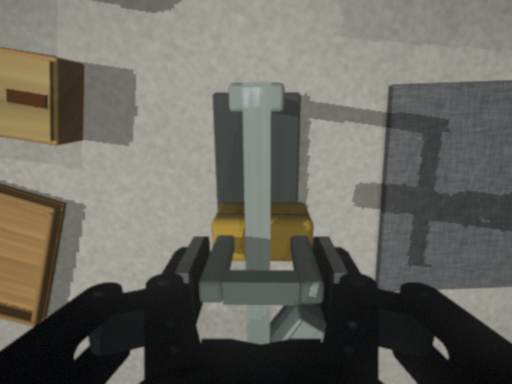

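Emit:
play_rows:
  moves:
    - [0.5,0,-0.01,0.07,0]
    - [0.5,0,-0.01,0.13,0]
    - [0.5,0,-0.01,0.19,0]
    - [0.5,0,-0.01,0.2,0]
    - [0.5,0,-0.01,0.2,0]

```text
t: 7.83
ee_pos: [578.9, -231.8, 169.8]
eef_rot: [0.997, 0.082, -0.001, 0.006]
ft_force: [-0.1, -0.4, -2.7]
width: 0.572
```

Emit:
play_rows:
  moves:
    - [0.5,0,0,0.01,0]
    - [0.5,0,0,0.01,0]

```text
t: 8.0
ee_pos: [579.2, -231.9, 169.5]
eef_rot: [0.997, 0.082, -0.0, 0.006]
ft_force: [-1.0, 0.0, 1.7]
width: 0.576
```

Contact (force went to +1.7 N). Release.

Emit:
play_rows:
  moves:
    - [0.65,0,0,0,0]
    - [0.8,0,0,0,0]
    - [1,0,0,0,0]
    - [1,0,0,0,0]
    - [1,0,0,0,0]

```text
t: 8.42
ee_pos: [579.3, -231.9, 169.6]
eef_rot: [0.997, 0.082, -0.0, 0.007]
ft_force: [-0.2, 0.2, -1.3]
width: 0.997
```

Emit:
play_rows:
  moves:
    - [1,0,0,-0.15,0]
    - [1,0,0,-0.4,0]
    - [1,0,0,-0.8,0]
    - [1,0,0,-0.9,0]
    - [1,0,0,-0.9,0]

```text
t: 8.83
ee_pos: [581.6, -231.5, 264.3]
eef_rot: [0.997, 0.082, 0.004, 0.009]
ft_force: [1.3, -0.5, -0.1]
width: 1.001
```

```bash
python3 -c "
from h import *
goal(624,234,255,4.4)
cv2.imwrite('pics/w9.png',camera('wrist'))
crop(camera('side'),'pics/s9.png',210,230,340,340,6)"
```

```text
t8.83 pos [ 581.6 -231.5  264.3] yaw9.43 tilt1.10 move [ 1.18  -4.524  0.02 ] n [ 0.261 -1.     0.005] turn 0.112 w 1.001 F [ 1.3 -0.5 -0.1] j7 -1.11
```

View pics/w9.png

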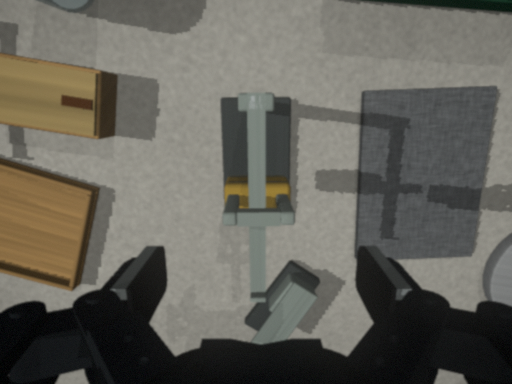

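View pics/s9.png

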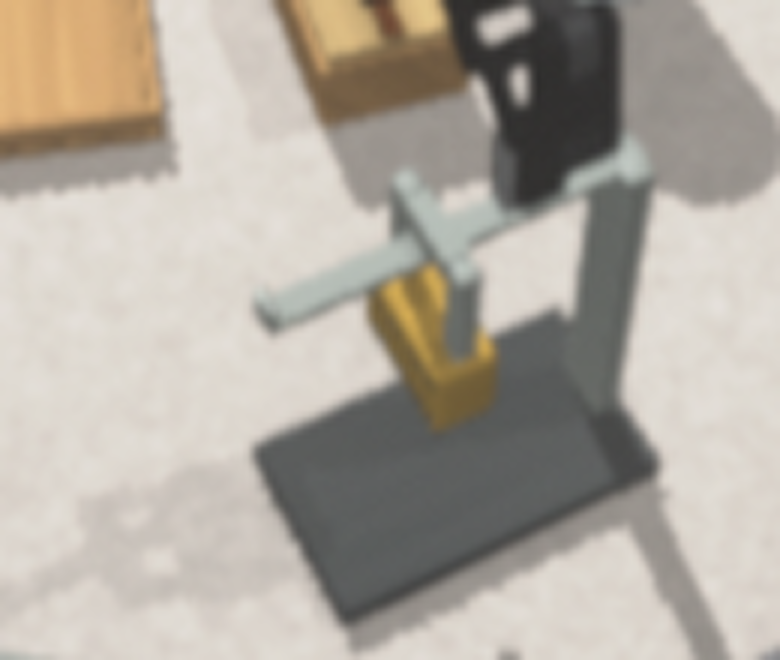

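Emit:
play_rows:
  moves:
    - [1,0.1,-0.4,0,0.03]
    - [1,0.2,-0.8,0,0.03]
    - [1,0.26,-1,0,0.03]

```text
t: 9.18
ee_pos: [587.7, -121.3, 256.1]
eef_rot: [0.997, 0.073, -0.002, 0.004]
ft_force: [0.9, 1.0, -0.2]
width: 1.0
```

Emit:
play_rows:
  moves:
    - [1,0.1,-0.4,0,0.03]
    - [1,0.2,-0.8,0,0.03]
    - [1,0.25,-1,0,0.03]

```text
t: 9.43
ee_pos: [596.6, -13.0, 253.0]
eef_rot: [0.998, 0.064, -0.004, 0.002]
ft_force: [0.3, 1.6, 0.7]
width: 0.999
```

Emit:
play_rows:
  moves:
    - [1,0.1,-0.4,0,0.03]
    - [1,0.2,-0.8,0,0.03]
    - [1,0.24,-1,0,0.03]

```text
t: 9.68
ee_pos: [606.2, 95.3, 250.1]
eef_rot: [0.998, 0.055, -0.006, 0.0]
ft_force: [-0.6, 0.7, -0.1]
width: 0.997
```

```bash
python3 -c "
from h import *
goal(624,234,255,4.4)"
```

```text
t9.68 pos [606.2  95.3 250.1] yaw6.30 tilt0.67 move [ 0.328 -1.36  -0.052] n [ 0.241 -1.    -0.038] turn 0.042 w 0.997 F [-0.6  0.7 -0.1] j7 -1.69
```

Emit:
play_rows:
  moves:
    - [1,0.1,-0.4,0,0.03]
    - [1,0.2,-0.8,0,0.03]
    - [1,0.24,-1,0,0.03]
    - [1,0.24,-1,0,0.03]

```text
t: 10.02
ee_pos: [616.3, 207.3, 246.9]
eef_rot: [0.999, 0.049, -0.008, -0.003]
ft_force: [-0.2, 1.2, 0.8]
width: 1.005
```

```bash
python3 -c "
from h import *
goal(624,234.5,225,4.4)"
```

```text
t10.02 pos [616.3 207.3 246.9] yaw5.67 tilt1.02 move [ 0.107 -0.261  0.219] n [ 0.107 -0.261  0.219] turn 0.028 w 1.005 F [-0.2  1.2  0.8] j7 -1.86
```

Emit:
play_rows:
  moves:
    - [1,0.1,-0.2,0.1,0.03]
    - [1,0.1,-0.27,0.2,0.03]
    - [1,0.1,-0.27,0.2,0.03]
    - [1,0.1,-0.27,0.2,0.03]

```text
t: 10.35
ee_pos: [622.0, 234.2, 224.6]
eef_rot: [0.999, 0.038, -0.011, -0.002]
ft_force: [-0.3, -0.3, 0.1]
width: 0.999
```

```bash
python3 -c "
from h import *
import pickle
goal(624.5,234.5,169,4.4)
m=camera_model('wrist');pickle.dump(m,open('m.pkl','wb'))
cv2.imwrite('pics/w10.png',camera('wrist'))"
```

```text
t10.35 pos [622.  234.2 224.6] yaw4.36 tilt1.24 move [0.037 0.002 0.556] n [0.037 0.002 0.556] turn -0.001 w 0.999 F [-0.3 -0.3  0.1] j7 -1.92
```

View pics/w10.png

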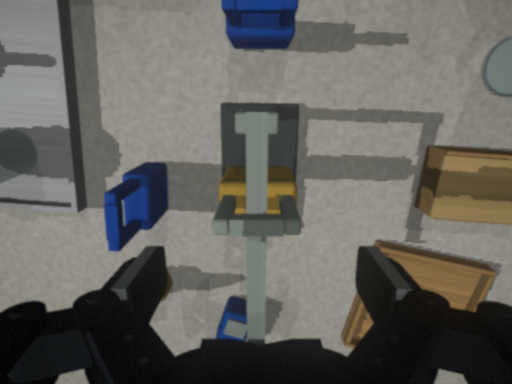

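```bash
python3 -c "
from h import *
import pickle
m=pickle.load(open('m.pkl','rb'));print(plane('wrist',257,228,180,m))"
```

```text
[625.90185415 236.3328781  180.        ]
```

Emit:
play_rows:
  moves:
    - [1,0.03,-0.01,0.2,0]
    - [1,0.03,-0.01,0.4,0]
    - [1,0.03,-0.01,0.54,0]
    - [1,0.03,-0.01,0.54,0]
    - [1,0.03,-0.01,0.54,0]

```text
t: 10.82
ee_pos: [625.2, 232.5, 171.9]
eef_rot: [0.999, 0.036, -0.01, -0.001]
ft_force: [-0.7, 0.2, -0.1]
width: 0.998
```

Emit:
play_rows:
  moves:
    - [0.5,0,0,0,0]
    - [0.5,0,0,0,0]
    - [0.5,0,0,0,0]
    - [0.5,0,0,0,0]
    - [0.5,0,0,0,0]
  newtons: 60

```text
t: 11.23
ee_pos: [626.4, 234.7, 174.7]
eef_rot: [0.999, 0.036, -0.007, -0.003]
ft_force: [-0.2, 2.1, 6.6]
width: 0.573
```

Emit:
play_rows:
  moves:
    - [0.5,0,0,-0.07,0]
    - [0.5,0,0,-0.14,0]
    - [0.5,0,0,-0.2,0]
    - [0.5,0,0,-0.2,0]
    - [0.5,0,0,-0.2,0]

```text
t: 11.65
ee_pos: [626.6, 234.1, 194.6]
eef_rot: [0.999, 0.036, -0.007, -0.003]
ft_force: [-0.2, -0.1, -5.8]
width: 0.569
```

```bash
python3 -c "
from h import *
goal(624.5,234.5,190,4.4)
cv2.imwrite('pics/w11.png',camera('wrist'));crop(camera('side'),'pics/s11.png',170,60,300,200,5)"
```

```text
t11.65 pos [626.6 234.1 194.6] yaw4.15 tilt0.89 move [-0.02  -0.005  0.047] n [-0.02  -0.005  0.047] turn -0.005 w 0.569 F [-0.2 -0.1 -5.8] j7 -1.92
```

View pics/w11.png

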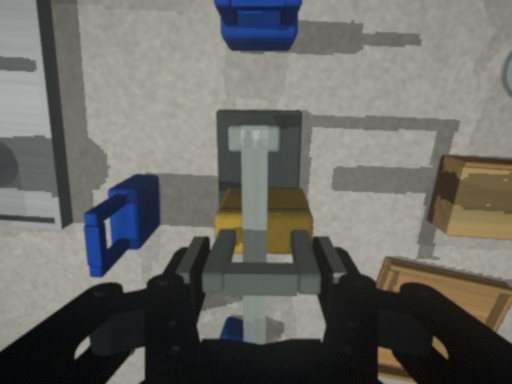

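View pics/s11.png

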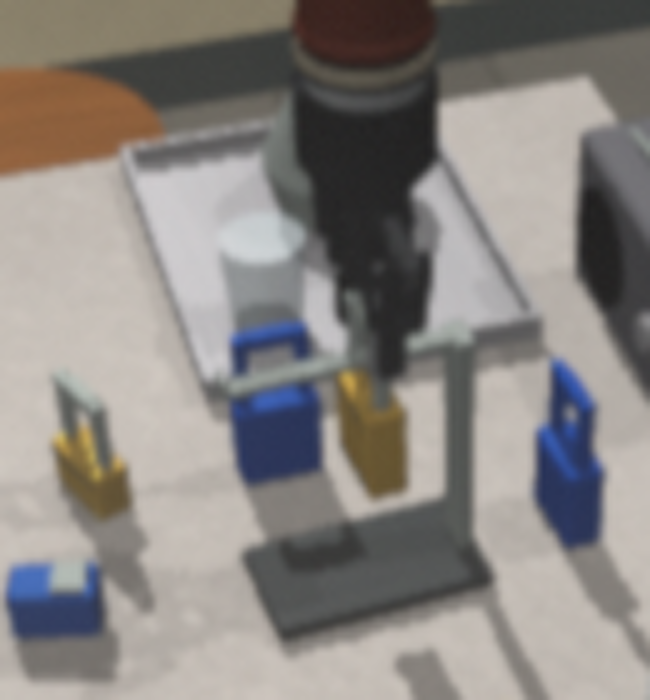

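Emit:
play_rows:
  moves:
    - [0.5,-0.17,0,0,0]
    - [0.5,-0.34,0,0,0]
    - [0.5,-0.51,0,0,0]
    - [0.5,-0.65,0,0,0]
    - [0.5,-0.65,0,0,0]

```text
t: 12.17
ee_pos: [557.2, 229.5, 194.3]
eef_rot: [0.999, 0.037, -0.011, -0.002]
ft_force: [-0.4, 0.8, -5.7]
width: 0.568
```

```bash
python3 -c "
from h import *
goal(490,226,194,4.2)
cv2.imwrite('pics/w12.png',camera('wrist'))"
```

```text
t12.17 pos [557.2 229.5 194.3] yaw4.29 tilt1.31 move [-0.672 -0.015  0.018] n [-0.672 -0.015  0.018] turn 0.002 w 0.568 F [-0.4  0.8 -5.7] j7 -1.96
```

View pics/w12.png

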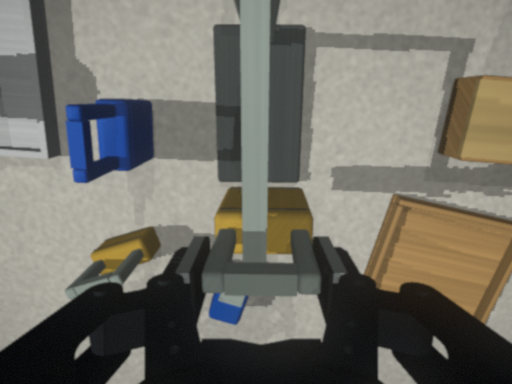

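Emit:
play_rows:
  moves:
    - [0.5,-0.17,0,0,0]
    - [0.5,-0.34,0,0,0]
    - [0.5,-0.51,0,0,0]
    - [0.5,-0.68,0,0,0]
    - [0.5,-0.68,0,0,0]

```text
t: 12.63
ee_pos: [488.1, 224.5, 195.5]
eef_rot: [0.999, 0.038, -0.012, -0.002]
ft_force: [-0.6, 0.2, -6.3]
width: 0.565
```

```bash
python3 -c "
from h import *
goal(466,36,194,4.2)
crop(camera('side'),'pics/s13.png',170,60,300,200,5)"
```

```text
t12.63 pos [488.1 224.5 195.5] yaw4.36 tilt1.39 move [-0.363  1.862  0.016] n [-0.195  1.     0.009] turn 0.003 w 0.565 F [-0.6  0.2 -6.3] j7 -2.00
```

View pics/s13.png

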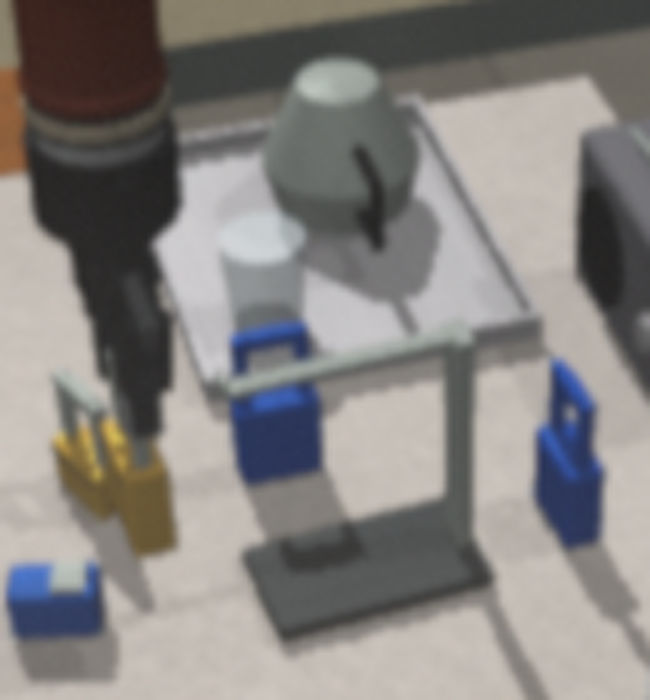

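Emit:
play_rows:
  moves:
    - [0.5,-0.05,0.25,0,0]
    - [0.5,-0.1,0.55,0,0]
    - [0.5,-0.15,0.85,0,0]
    - [0.5,-0.19,1,0,0]
    - [0.5,-0.19,1,0,0]

```text
t: 13.1
ee_pos: [480.4, 117.0, 195.6]
eef_rot: [0.999, 0.033, -0.01, 0.0]
ft_force: [0.0, -1.4, -5.9]
width: 0.569
```

```bash
python3 -c "
from h import *
goal(468,35,190,4.2)"
```

```text
t13.10 pos [480.4 117.  195.6] yaw3.79 tilt1.13 move [-0.177  0.81   0.06 ] n [-0.177  0.81   0.06 ] turn -0.009 w 0.569 F [ 0.  -1.4 -5.9] j7 -1.83
```

Emit:
play_rows:
  moves:
    - [0.5,-0.05,0.25,0,0]
    - [0.5,-0.1,0.5,0,0]
    - [0.5,-0.15,0.75,0.05,0]
    - [0.5,-0.16,0.81,0.05,0]
    - [0.5,-0.16,0.81,0.05,0]

```text
t: 13.52
ee_pos: [470.8, 32.2, 190.9]
eef_rot: [0.999, 0.03, -0.009, 0.001]
ft_force: [-1.3, 0.4, -5.0]
width: 0.571
```

```bash
python3 -c "
from h import *
goal(468,35,120,4.2)
i=cv2.imread('pics/w10.png')
crop(camera('side'),'pics/s14.png',150,120,300,270,4);cv2.imwrite('pics/w14.png',camera('wrist'))"
```

```text
t13.52 pos [470.8  32.2 190.9] yaw3.46 tilt1.09 move [-0.013 -0.031  0.709] n [-0.013 -0.031  0.709] turn -0.016 w 0.571 F [-1.3  0.4 -5. ] j7 -1.67
```

View pics/s14.png

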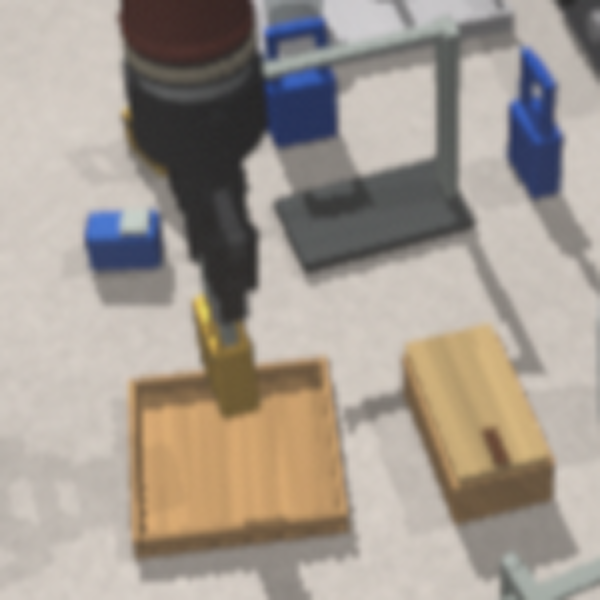

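View pics/w14.png

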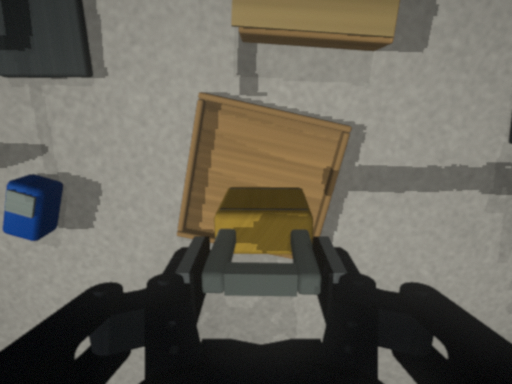

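Emit:
play_rows:
  moves:
    - [0.5,-0.02,-0.03,0.2,0]
    - [0.5,-0.02,-0.03,0.4,0]
    - [0.5,-0.02,-0.03,0.6,0]
    - [0.5,-0.02,-0.03,0.72,0]
    - [0.5,-0.02,-0.03,0.72,0]

```text
t: 14.03
ee_pos: [467.1, 41.3, 117.2]
eef_rot: [0.999, 0.035, -0.011, -0.001]
ft_force: [0.0, 1.0, -5.6]
width: 0.571
```

Emit:
play_rows:
  moves:
    - [0.5,0,0,0.03,0]
    - [0.5,0,0,0.05,0]
    - [0.5,0,0,0.05,0]

```text
t: 14.28
ee_pos: [468.4, 42.9, 113.3]
eef_rot: [0.999, 0.036, -0.009, -0.002]
ft_force: [0.0, 0.2, -3.6]
width: 0.573
```

Emit:
play_rows:
  moves:
    - [0.5,0,0,0.015,0]
    - [0.5,0,0,0.02,0]
    - [0.5,0,0,0.02,0]

```text
t: 14.53
ee_pos: [469.1, 42.8, 113.2]
eef_rot: [0.999, 0.036, -0.008, -0.002]
ft_force: [-2.3, -1.6, 8.5]
width: 0.57
```

```bash
python3 -c "
from h import *
goal(468,35,113,4.2)
crop(camera('side'),'pics/s15.png',150,120,300,270,4)"
```

```text
t14.53 pos [469.1  42.8 113.2] yaw4.08 tilt0.92 move [-0.017  0.077  0.002] n [-0.017  0.077  0.002] turn -0.003 w 0.57 F [-2.3 -1.6  8.5] j7 -1.69
```

View pics/s15.png

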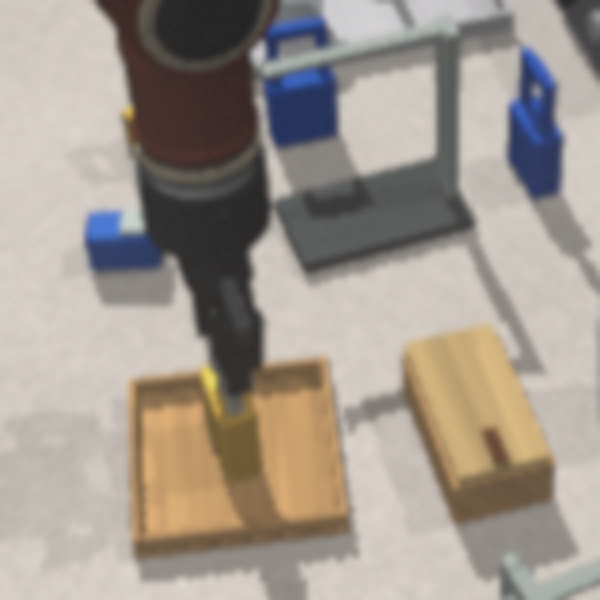

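Seated on the tray floor (force now +8.5 N up, height as expected). Release gently and retreat.

Emit:
play_rows:
  moves:
    - [0.6,0,0,0,0]
    - [0.65,0,0,0,0]
    - [0.75,0,0,0,0]
    - [1,0,0,0,0]
    - [1,0,0,0,0]

```text
t: 15.0
ee_pos: [469.5, 43.0, 113.3]
eef_rot: [0.999, 0.036, -0.007, -0.002]
ft_force: [0.5, 0.0, 0.1]
width: 0.996
```

Emit:
play_rows:
  moves:
    - [1,0,0,0,0]
    - [1,0,0,-0.1,0]
    - [1,0,0,-0.3,0]
    - [1,0,0,-0.6,0]
    - [1,0,0,-0.95,0]

```text
t: 15.42
ee_pos: [469.7, 42.7, 208.0]
eef_rot: [0.999, 0.036, -0.01, -0.002]
ft_force: [0.9, 0.2, -0.3]
width: 0.999
```

Emit:
play_rows:
  moves:
    - [1,0,0,-0.2,0]
    - [1,0,0,-0.4,0]
    - [1,0,0,-0.5,0]
    - [1,0,0,-0.5,0]

```text
t: 15.75
ee_pos: [472.1, 42.8, 260.4]
eef_rot: [0.999, 0.036, -0.007, -0.002]
ft_force: [0.5, -0.3, -0.3]
width: 1.003
```

```bash
python3 -c "
from h import *
goal(468,35,240,4.2)
crop(camera('side'),'pics/s16.png',150,120,340,340,3);cv2.imwrite('pics/t16.png',camera('top'));
import pickle;pickle.dump(camera_model('wrist'),open('m.pkl','wb'));cv2.imwrite('pics/w16.png',camera('wrist'))"
```

```text
t15.75 pos [472.1  42.8 260.4] yaw4.11 tilt0.80 move [-0.044  0.076  0.204] n [-0.044  0.076  0.204] turn -0.002 w 1.003 F [ 0.5 -0.3 -0.3] j7 -1.66
```

View pics/s16.png

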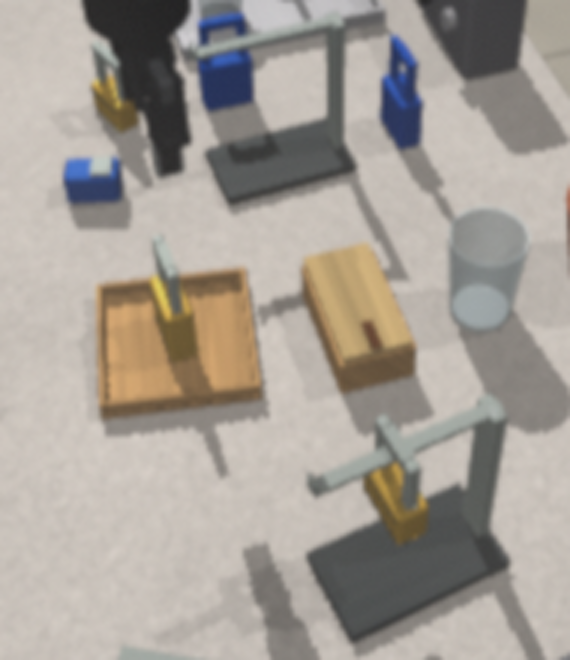

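View pics/w16.png

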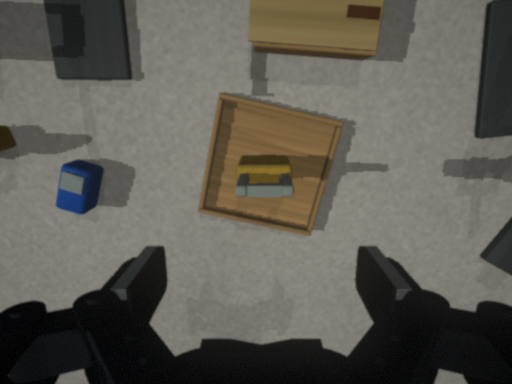

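```bash
python3 -c "
from h import *
import pickle
m=pickle.load(open('m.pkl','rb'))
print('long top',plane('wrist',264,187,118,m).round(1))
c=[plane('wrist',*q,20,m) for q in [(221,94),(342,123),(310,233),(201,209)]]
print('tray',np.mean(c,0).round(1))
s=get_state();print(s['ft_force'].round(1));hand_in()"
```

```text
long top [472.5  40.2 118. ]
tray [469.1  34.4  20. ]
[ 0.6  0.1 -0.4]
the job is handed in; nothing more can be done
```

I moved the squat padlock to the empty hook, stood the long padlock in the bamboo tray, and handed the job in at about 16 s of the 69 s allowed. `hand_in` reports no verdict.

- **Squat padlock:** I lifted it 20 mm, took it over the lip and threaded it onto the empty hook. It hangs near mid-bar, upright in the side and wrist pictures. While it was released there, the long padlock had not been touched.
- **Long padlock:** I lifted it off its hook, lowered it until the wrist force showed floor contact (+8.5 N, at the expected height), and released it. The last wrist picture puts it about 3 mm in x and 6 mm in y from the tray centre, against the 55 mm allowed. It looks upright.
- **Arm:** It ended clear above the tray with the gripper open and almost no force at the wrist.
- **Disagreements:** Single-view position estimates differed by a few millimetres between cameras (tray centre x 464, 469 or 470), which is inside the tolerances. I saw no failed checks. I did not measure the final height, tilt or speed of either padlock with numbers, only judged them from the pictures and contact forces.

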